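# Right a toppled cup, lay the divider board, start the next tier

## Robot

A 6-joint arm with a two-finger parallel gripper is mounted at the origin on a cart in front of the work surface, level with it; the furniture and walls round the work are solid. World frame = base frame: x ahead of the robot, y to its left, z up, the work surface at z = 0. Lengths are in mm, angles in degrees, forces in N, time in s.
With the tool pointing down it reaches from about 350 to 975 mm from the base axis. Payload 4.9 kg.
Tool frame: the origin (TCP) lies midway between the tips of the shut fingers; the grasp point (between the pads) lies 19 mm behind it (bot.hold_point_z is the distance from the TCP to the grasp point, in mm); z points along the fingers, y is the line along which they close (so a half turn about z gives the same grasp; the last joint's range is limited). The gripper opens to 85 mm and grips with 20 to 120 N. Pads are 22 mm wide; open, the fingers measure 114 mm over their backs; the gripper's body (76 mm by 85 mm) begins 54 mm behind the grasp point. The pads swing forward as they close: fully open they stand 13 mm farther back than shut.
Start: joints at [68.354, 3.019, 92.412, -0, 84.569, -6.818], TCP at [159.941, 604.169, 231.304] pointing down, gripper open.
Joint ranges: [-172.51, 172.51], [-57.92, 126.97], [3.15, 148.05], [-58.71, 238.71], [5.1, 150.11], [-179.66, 179.66]. Speed limits (degrees/s): [147.25, 147.25, 180, 180, 180, 180].

## Interface

Orientations are given as [roll, pitch, yaw] about the fixed x, y, z axes, in that order (R = Rz(yaw) Ry(pitch) Rx(roll)).
In Python, from station import bot, cams gives the robot as it stands.
- The arm moves only by the shell command python3 -m creep 'ROWS' [FORCE]. ROWS is JSON, a list that holds one entry, the list of rows, each a list of 7 numbers: the shift along the tool's x, y, z in m, then the turn, a rotation vector about the tool's x, y, z in rad, then the finger opening in m, from 0 to 0.0854. A call has 1 to 12 rows; each row is the pose to reach, as a shift and turn from the pose commanded when the call began, along the tool's axes at that moment; what a row does not reach only later rows make up. A row lasts 1/12 s, in which the tool goes at most 41.7 mm and 7.16 degrees, less where a joint would pass 70% of its speed; a pose out of reach is approached as far as the arm can. A call with a gripper value outside its range is refused whole. The fingers move at their own pace and stop on an object; FORCE is the grip in N (left out, the last holds). Time passes only in rows, so rows that repeat a pose let the fingers close. It gives the time, the measured TCP pose, the force, the opening and the grip force at its end, in the units of the state.
- bot.state(): the state, without advancing time (a new reading comes with each control period).
- cams.snapshot(name): name is "scene" or "top" or "wrist"; returns a dict with "pixels" (400x640x3 uint8, red, green, blue), "range_z" (400x640 float32, mm along the optical axis (not along the pixel's ray), 0 where there is no reading), "fovy" (degrees; the focal length in pixels is half the picture's height over the tangent of half this angle, whatever the lens; pixels are square), "cx", "cy" (the principal point, pixels), "world_from_camera" (4x4, takes a point from camera to world coordinates). Camera axes: x right, y up, looking along -z (the intrinsics and any distortion apply to the point x, -y, -z); pixel columns grow to the right and rows downward; lengths in mm; the calibration is good to about 2 mm. A picture is of the moment at which its call begins.
- bot.sign_off(): hands the job in; it is judged then, once.
Trained networks look in the newest picture that a camera, given by its name, has taken for a name from the list of things; names that differ only in an ending like _2 or _b are one class to them, and where a whole thing is asked for, a point or a joint stands for the part that bears it (a point fixed in the world has none). Each returns a list of dicts, best first, with "confidence" (0 to 1); they miss things now and then, are a little off and sometimes report something else, mostly with a low value. They report only what shows in the picture. A call takes as long as a camera call. They do not tell look-alikes from the thing itself.
- cams.recognise(camera, thing): "position" ([x, y, z] in mm, in world coordinates, good to about 4 mm: the middle of the surface that is visible of it).
- cams.spot_point(camera, thing): "position" ([x, y, z] in mm, in world coordinates, good to about 4 mm: a listed point, or the origin of a listed thing).
The state is a dict: "t": time; "joint_pos": joint angles; "dq": joint speeds; "joint_efforts": joint torques, N m; "position": TCP position; "eef_rot": TCP orientation; "contact_force": force on the tool from outside, world axes, zero at the start; "moment": the same for the moment, N m; "width": opening from 0.0 (shut) to 1.0 (fully open); "gripper_force": force on a finger pad.
Only numpy, scipy, OpenCV 4.12 (cv2) and the standard library are available. Lean on these libraries where they do the work, as an engineer would, in place of code of your own. Each camera call takes 0.05 s, during which the arm holds its last target. There are 200 camera calls.

## Task

We are stacking the white cups in tiers and one has toppled over on the serving tray. Stand it upside down, on its rim, inside the empty ring of the round board that already carries two cups; then lay the second round board, the one with the steel handle, level and centred on the feet of these three cups, and stand the last loose cup, the one in front of the serving tray, on its rim inside any ring of that upper board. Set everything down gently and leave the other things where they are.

Things in the scene. Friction and masses are not known exactly. Their poses are not given: they have to be found in the camera images.
- fallen: The toppled cup: 0.21 kg, lies on its side and handle in the front of the serving tray (floor 5 mm, rim 23 mm above the worktop), z 10 deg below level. White porcelain, 61 mm high, rim 58 and foot 37 mm dia, handle 7 mm thick, reaching 47 mm from the axis, 14 to 58 mm above the rim. Origin in the rim plane, 8.8 mm off the axis towards the handle; z: rim to foot; handle along -y.
- fallen_rim (a point): Centre of the rim circle of the toppled cup, on its axis; its z axis runs from rim to foot.
- low_left: Like the toppled cup; stands on its rim in the far left ring of the base board (+x, +y), handle outwards. Origin in the rim plane, 8.8 mm off the axis towards the handle; z: rim to foot; handle along -y.
- low_right: Like the toppled cup; stands on its rim in the far right ring of the base board (+x, -y), handle outwards. Origin in the rim plane, 8.8 mm off the axis towards the handle; z: rim to foot; handle along -y.
- spare: The last loose cup, on its rim on the worktop in front of the serving tray. White porcelain cup, 61 mm high; on its rim (58 mm dia) it stands upside down, foot (37 mm dia) on top. Handle in the plane of the axis, reaching 47 mm from it, 14 to 58 mm above the rim. Origin in the rim plane, 8.8 mm off the axis towards the handle; z: rim to foot; handle along -y.
- spare_rim (a point): Centre of the rim circle of the last loose cup, on its axis; its z axis runs from rim to foot.
- base: Round pale wooden board, 196 mm across, 9 mm thick, fixed on the worktop, with three raised rings on top (inside dia 68 mm, 4 mm high, centres 56 mm from the board's centre); two carry cups. Origin: centre of its underside, z up, x points away from the empty ring.
- base_place0 (a point): Centre of the empty ring of the base board, on the board's upper face (9 mm above the worktop).
- tier: The second round board, like the base board but loose, 0.4 kg, with an upright steel bow handle at its centre: bar 10 mm thick, bow 38 mm long along the board's x and 51 mm high above the underside. Origin: centre of the flat underside, z up. Lying on three cups on the base, its underside is 70 mm above the worktop.
- tier_place0 (a point): Centre of the ring of the handled board at its -x side, on its upper face (9 mm above its underside).
- tier_place1 (a point): Centre of the ring of the handled board at +x, -y, on its upper face.
- tier_place2 (a point): Centre of the ring of the handled board at +x, +y, on its upper face.
- creamer: Bystander: small steel milk jug with handle, 58 x 85 x 68 mm, near the wall at the right. Origin: centre of its underside.
- saucers: Bystander: stack of white saucers, 104 mm across, 54 mm high, in front of the small black fridge. Origin: centre of its underside.
Things that resemble listed ones, but are neither listed nor needed, are in the scene too. Leave any orange look-alike of the fallen alone.

How it is judged:
By the outcome, as a careful person would: the job done as asked, in the order asked, and still so for the second after the job is handed in, with the robot touching nothing.
It also fails if it takes over 72 s, if anything falls off the work surface, if the arm or the gripper's body presses on something with over 40 N, if the wrist force passes 120 N, or if a joint passes its speed limit or range.

## Working session

There is one attempt and no reset: what is moved stays moved. The work goes in short steps, Python scripts to look and compute and a shell command to move; the robot and the scene stay as the last step left them, time stands still between calls to the robot, and variables do not carry over. Pictures are saved under pics/ and viewed, at most 10 in all, crops included, and the job is handed in when it is done.

```bash
ls; mkdir -p pics; cat > h.py <<'E'
import numpy as np, cv2, json
from station import bot, cams
from scipy.spatial.transform import Rotation as R
def cloud(s):
    h,w=s["range_z"].shape; f=h/2/np.tan(np.radians(s["fovy"]/2))
    v,u=np.mgrid[:h,:w]; d=s["range_z"]
    P=np.stack([(u-s["cx"])/f*d,-(v-s["cy"])/f*d,-d,np.ones_like(d)],-1)
    return (P@np.array(s["world_from_camera"]).T)[...,:3]
def save(s,n): cv2.imwrite("pics/"+n,cv2.cvtColor(s["pixels"],cv2.COLOR_RGB2BGR))
E
python3 - <<'E'
from h import *
for c in("scene","top"):
    s=cams.snapshot(c); save(s,c+"0.png"); np.savez(c+"0.npz",**{k:np.array(v) for k,v in s.items()})
    print(c,np.round(s["world_from_camera"],2).tolist(),s["fovy"],[k for k in s])
    for t in "fallen fallen_rim low_left low_right spare spare_rim base base_place0 tier tier_place0 tier_place1 tier_place2 creamer saucers".split():
        print(t,[(np.round(d["position"]).tolist(),round(d["confidence"],2)) for d in cams.spot_point(c,t)[:3]])
print(bot.state())
E
```

```text
pics
scene [[0.36, 0.66, -0.65, -564.33], [-0.93, 0.27, -0.25, -353.07], [0.01, 0.7, 0.72, 1318.6], [0.0, 0.0, 0.0, 1.0]] 48.68740355932208 ['pixels', 'range_z', 'fovy', 'cx', 'cy', 'world_from_camera']
fallen [([589.0, 222.0, 30.0], 0.68), ([547.0, -46.0, 0.0], 0.23)]
fallen_rim [([585.0, 225.0, 40.0], 0.67)]
low_left [([563.0, -257.0, 11.0], 0.82), ([548.0, -48.0, 0.0], 0.68), ([660.0, -477.0, -4.0], 0.31)]
low_right [([610.0, -358.0, 11.0], 0.79), ([584.0, 226.0, 34.0], 0.67)]
spare [([430.0, 214.0, -0.0], 0.71)]
spare_rim [([434.0, 210.0, 2.0], 0.52), ([613.0, -354.0, 10.0], 0.29)]
base [([560.0, -324.0, -0.0], 0.57)]
base_place0 [([505.0, -347.0, 10.0], 0.88)]
tier [([549.0, -48.0, -1.0], 0.67)]
tier_place0 [([573.0, -1.0, 6.0], 0.96), ([580.0, -95.0, 8.0], 0.93), ([489.0, -51.0, 8.0], 0.64)]
tier_place1 [([573.0, -1.0, 6.0], 0.96), ([580.0, -95.0, 8.0], 0.93), ([489.0, -51.0, 8.0], 0.64)]
tier_place2 [([573.0, -1.0, 6.0], 0.96), ([580.0, -95.0, 8.0], 0.93), ([489.0, -51.0, 8.0], 0.64)]
creamer [([663.0, -475.0, -3.0], 0.65)]
saucers [([727.0, 38.0, 0.0], 0.86), ([583.0, 225.0, 
[... 1069 characters left out ...]
0, 1.0], 0.83)]
{'t': 1.5, 'joint_pos': array([ 6.83534393e+01,  3.02074343e+00,  9.24122326e+01, -1.60359037e-03,
        8.45684045e+01, -6.81765082e+00]), 'dq': array([ 0.01751048, -0.02816682,  0.04986792, -0.00355093,  0.01688166,
        0.07405657]), 'joint_efforts': array([ 9.56921504e-04, -3.93662059e+01, -3.70459235e+01,  5.79737389e-06,
        3.16616433e-04, -2.29782495e-05]), 'position': array([159.95317128, 604.16669191, 231.29133034]), 'eef_rot': array([-1.79998440e+02,  1.42120915e-03,  1.65171242e+02]), 'contact_force': array([ 0.95636322,  0.36516725, -0.25242349]), 'moment': array([ 0.00458474,  0.00553021, -0.00392766]), 'gripper_force': 0.0, 'width': 0.9970742964318602}
```

View pics/scene0.png

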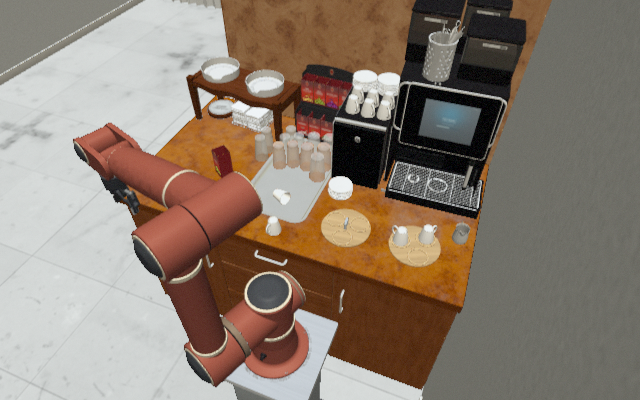

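View pics/top0.png

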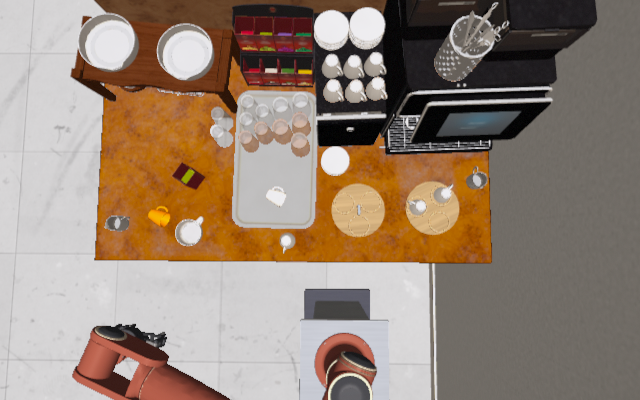

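The scene view shows the toppled cup at (282,197) and the spare at (273,226). The tier board is at (346,227) and the base with its two cups at (414,244). The top view shows the toppled white cup on the tray at (275,196), the orange look-alike at (159,215) with a larger white cup at (188,233), and the spare at (288,242). The only toppled white cup on the tray is at (275,196). The network's top hit for "fallen", at (516,648), is the orange one, so I reject it. An enlarged crop will confirm this.

```bash
cat >> h.py <<'E'
def plan(pos,Rt):
    """shift (m) and rotvec (rad) in present tool axes to reach TCP pos (mm), rotation Rt"""
    s=bot.state(); R0=R.from_euler("xyz",s["eef_rot"],degrees=True)
    d=R0.inv().apply(np.array(pos)-s["position"])/1000; r=(R0.inv()*Rt).as_rotvec()
    print("t",round(s["t"],2),"row",np.round(d,4).tolist(),np.round(r,4).tolist(),"mm",round(np.linalg.norm(d)*1000),"deg",round(np.degrees(np.linalg.norm(r)),1))
def tool(zdir,ydir):
    z=np.array(zdir,float);z/=np.linalg.norm(z);y=np.array(ydir,float);y-=y@z*z;y/=np.linalg.norm(y)
    return R.from_matrix(np.stack([np.cross(y,z),y,z],1))
E
python3 - <<'E'
from h import *
print([x for x in dir(bot) if x[0]!='_'],bot.hold_point_z)
a=cv2.imread("pics/top0.png")[165:265,225:325]; b=cv2.imread("pics/scene0.png")[165:265,220:320]
cv2.imwrite("pics/crop1.png",np.hstack([cv2.resize(x,(400,400),interpolation=cv2.INTER_CUBIC) for x in(a,b)]))
w=cams.snapshot("wrist"); s=bot.state(); T=np.array(w["world_from_camera"])
R0=R.from_euler("xyz",s["eef_rot"],degrees=True)
print(w["fovy"],R0.inv().apply(T[:3,3]-s["position"]), (R0.inv()*R.from_matrix(T[:3,:3])).as_matrix().round(2))
for y in (165.17-180+0,-90,0,): 
    pass
plan([520,215,330],tool([0,0,-1],R0.as_matrix()[:,1]))
plan([520,215,330],tool([0,0,-1],[0,1,0])); print(R0.as_matrix().round(2))
E
```

```text
['PlanningError', 'hold_point_z', 'sign_off', 'state'] 18.700000000000003
62.89450000575624 [  66.26005294    0.41170068 -142.42813154] [[ 0.    0.96  0.27]
 [ 1.   -0.    0.  ]
 [ 0.    0.27 -0.96]]
t 1.55 row [-0.4477, -0.2841, -0.0987] [0.0, 0.0, -0.0] mm 539 deg 0.0
t 1.55 row [-0.4477, -0.2841, -0.0987] [0.0, 0.0, -0.2588] mm 539 deg 14.8
[[-0.97  0.26  0.  ]
 [ 0.26  0.97  0.  ]
 [-0.    0.   -1.  ]]
```

View pics/crop1.png

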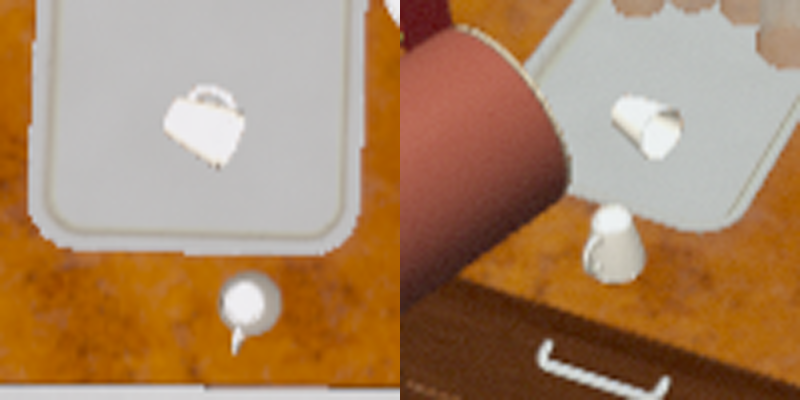

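The crop confirms it: the white toppled cup lies at (205,125) in the left half, rim lower right, foot upper left and handle towards the far side. The spare stands at (250,303) with its handle towards the robot. Next I move the wrist camera over both.

```bash
python3 - <<'E'
from h import *
a=np.radians(155)
plan([525,215,185],tool([0,0,-1],[np.cos(a),np.sin(a),0]))
E
```

```text
t 1.55 row [-0.4525, -0.2828, 0.0463] [0.0, 0.0, -1.3932] mm 536 deg 79.8
```

```bash
python3 -m creep '[[[-0.4525,-0.2828,0.0463,0,0,-1.393,0.085],[-0.4525,-0.2828,0.0463,0,0,-1.393,0.085],[-0.4525,-0.2828,0.0463,0,0,-1.393,0.085],[-0.4525,-0.2828,0.0463,0,0,-1.393,0.085],[-0.4525,-0.2828,0.0463,0,0,-1.393,0.085],[-0.4525,-0.2828,0.0463,0,0,-1.393,0.085],[-0.4525,-0.2828,0.0463,0,0,-1.393,0.085],[-0.4525,-0.2828,0.0463,0,0,-1.393,0.085],[-0.4525,-0.2828,0.0463,0,0,-1.393,0.085],[-0.4525,-0.2828,0.0463,0,0,-1.393,0.085],[-0.4525,-0.2828,0.0463,0,0,-1.393,0.085],[-0.4525,-0.2828,0.0463,0,0,-1.393,0.085]]]'
python3 - <<'E'
from h import *
a=np.radians(155)
plan([525,215,185],tool([0,0,-1],[np.cos(a),np.sin(a),0]))
E
```

```text
t: 2.55
position: [476.3, 267.3, 191.6]
eef_rot: [-180.0, 0.0, -115.2]
contact_force: [-0.2, 1.0, -0.8]
width: 0.994
gripper_force: 0.0
t 2.55 row [0.0266, -0.0663, 0.0066] [-0.0004, 0.0007, -0.003] mm 72 deg 0.2
```

```bash
python3 -m creep '[[[0.0266,-0.0663,0.0066,0,0,0,0.085],[0.0266,-0.0663,0.0066,0,0,0,0.085],[0.0266,-0.0663,0.0066,0,0,0,0.085],[0.0266,-0.0663,0.0066,0,0,0,0.085]]]'
python3 - <<'E'
from h import *
s=cams.snapshot("wrist"); save(s,"w1.png"); np.savez("w1.npz",**{k:np.array(v) for k,v in s.items()})
for t in "fallen fallen_rim spare spare_rim".split():
    print(t,[(np.round(d["position"],1).tolist(),round(d["confidence"],2)) for d in cams.spot_point("wrist",t)[:2]])
P=cloud(s); white=(s["pixels"].min(-1)>0)
z=P[...,2]
for nm,x0,x1,y0,y1 in(("fallen",500,660,150,300),("spare",360,480,150,270)):
    m=(P[...,0]>x0)&(P[...,0]<x1)&(P[...,1]>y0)&(P[...,1]<y1)&(z>12)&(s["range_z"]>0)
    Q=P[m]; print(nm,len(Q),Q.min(0).round(),Q.max(0).round(),Q.mean(0).round())
E
```

```text
t: 2.88
position: [524.3, 215.1, 184.5]
eef_rot: [180.0, -0.0, -115.7]
contact_force: [-1.3, 1.2, 0.0]
width: 0.996
gripper_force: 0.0
fallen [([589.8, 225.3, 26.3], 0.65)]
fallen_rim [([575.8, 225.6, 35.2], 0.65)]
spare [([423.1, 214.1, -1.5], 0.59)]
spare_rim []
fallen 32061 [500. 172.  12.] [631. 288. 283.] [555. 196. 239.]
spare 14940 [392. 150.  12.] [480. 255. 276.] [461. 228. 205.]
```

View pics/w1.png

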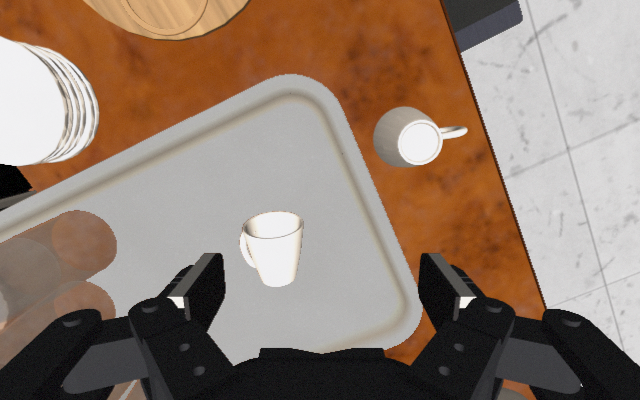

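The wrist picture shows the fallen cup with its rim at (273,222), foot at (278,285) and handle at (243,245). The spare's foot is at (419,143), with its handle out to (465,131). I fit both from the depth.

```bash
cat > fit.py <<'E'
from h import *
from scipy.optimize import least_squares
def load(n): return {k:v for k,v in np.load(n).items()}
def spare(P):
    m=(P[...,0]>385)&(P[...,0]<500)&(P[...,1]>150)&(P[...,1]<270)&(P[...,2]>8)&(P[...,2]<75); Q=P[m]
    t=Q[Q[:,2]>55]; c=(t[:,:2].min(0)+t[:,:2].max(0))/2
    f=Q[Q[:,2]>np.median(t[:,2])-2.0]; f=f[np.linalg.norm(f[:,:2]-np.median(f[:,:2],0),axis=1)<21]
    c=cv2.minEnclosingCircle(f[:,:2].astype(np.float32))
    d=Q[:,:2]-c[0]; r=np.linalg.norm(d,axis=1); h=Q[(r>34)&(Q[:,2]>12)]
    print("spare foot c",np.round(c[0],1),"r",round(c[1],1),"z",np.median(t[:,2]).round(1),"n",len(f),"handle az",np.degrees(np.arctan2(*(h[:,:2].mean(0)-c[0])[::-1])).round(1) if len(h) else None,len(h))
def fallen(P,up=True):
    m=(P[...,0]>530)&(P[...,0]<640)&(P[...,1]>180)&(P[...,1]<285)&(P[...,2]>11)&(P[...,2]<75); Q=P[m]
    def res(p):
        x,y,z,az,el=p; a=np.array([np.cos(az)*np.cos(el),np.sin(az)*np.cos(el),-np.sin(el)])
        d=Q-[x,y,z]; h=d@a; r=np.linalg.norm(d-np.outer(h,a),axis=1); hc=np.clip(h,0,61)
        lat=np.abs(r-(29-hc*10.5/61))+np.abs(h-hc)   # exterior wall
        foot=np.where(r<18.5,np.abs(h-61),99)
        return np.minimum(lat,foot)
    s=least_squares(res,[580,222,34,np.radians(65),np.radians(10)],loss="soft_l1",f_scale=1.0,x_scale=[1,1,1,.02,.02])
    p=s.x; print("fallen rim",p[:3].round(1),"az",np.degrees(p[3]).round(1),"down",np.degrees(p[4]).round(1),"med res",np.median(res(p)).round(2),"n",len(Q),Q.min(0).round(),Q.max(0).round())
if __name__=="__main__":
    for n in("w1","top0","scene0"):
        P=cloud(load(n+".npz")); print(n); 
        try: spare(P); fallen(P)
        except Exception as e: print(e)
    P=cloud(load("w1.npz"))
    for u,v in((350,260),(320,180),(375,220)): print(P[v,u].round(1))
E
python3 fit.py
```

```text
w1
spare foot c [433.7 209.9] r 20.4 z 58.0 n 1721 handle az -2.8 2536
fallen rim [580.1 222.7  34.7] az 65.7 down 8.9 med res 0.54 n 2981 [556. 214.  11.] [632. 285.  63.]
top0
spare foot c [430.2 210.9] r 18.4 z 59.9 n 63 handle az 0.5 173
fallen rim [575.9 225.5  35.3] az 63.7 down 9.7 med res 1.73 n 240 [531. 187.  11.] [638. 284.  67.]
scene0
spare foot c [429.1 208.7] r 18.7 z 58.4 n 31 handle az 4.6 78
fallen rim [573.8 221.8  33.3] az 65.5 down 10.2 med res 1.6 n 144 [540. 212.  11.] [611. 284.  62.]
[534.9 306.4   2.6]
[525.8 212.8   4.2]
[492.8 269.9  19.4]
```

```bash
cat > pick.py <<'E'
from h import *
import sys
rim=np.array([578.5,223.3,34.5]); az,dn,al,th=np.radians([65.5,10,10,40])
a=np.array([np.cos(az)*np.cos(dn),np.sin(az)*np.cos(dn),-np.sin(dn)])
hs=np.array([np.sin(az),-np.cos(az),0]); up=np.cross(hs,a); up*=np.sign(up[2])
c=np.cos(al)*hs+np.sin(al)*up; s=-(np.cos(al)*up-np.sin(al)*hs)
z=-a*np.sin(th)+s*np.cos(th); T=tool(z,-c)
A=rim+40*a; tcp=A+7*z
if __name__=="__main__":
    M=T.as_matrix(); print("z",z.round(2),"x",M[:,0].round(2),"tcp",tcp.round(1))
    for half,back in((24,5),(33,8)):
        for k in(1,-1):
            print(half,k,"min tip z",min((tcp+M@np.array([sx*11,k*(half+o),-back]))[2] for sx in(1,-1) for o in(0,15)).round(1))
    plan(tcp-90*z,T); plan(tcp,T)
E
python3 pick.py
```

```text
z [-0.2  -0.75 -0.63] x [-0.37 -0.54  0.76] tcp [593.5 253.9  23.1]
24 1 min tip z 11.3
24 -1 min tip z 22.1
33 1 min tip z 11.7
33 -1 min tip z 25.5
t 3.13 row [-0.1318, -0.035, 0.1051] [0.1808, 0.8692, 0.032] mm 172 deg 50.9
t 3.13 row [-0.0633, -0.048, 0.1619] [0.1808, 0.8692, 0.032] mm 180 deg 50.9
```

```bash
python3 -m creep '[[[-0.1318,-0.035,0.1051,0.1808,0.8692,0.032,0.066],[-0.1318,-0.035,0.1051,0.1808,0.8692,0.032,0.066],[-0.1318,-0.035,0.1051,0.1808,0.8692,0.032,0.066],[-0.1318,-0.035,0.1051,0.1808,0.8692,0.032,0.066],[-0.1318,-0.035,0.1051,0.1808,0.8692,0.032,0.066],[-0.1318,-0.035,0.1051,0.1808,0.8692,0.032,0.066],[-0.1318,-0.035,0.1051,0.1808,0.8692,0.032,0.066],[-0.1318,-0.035,0.1051,0.1808,0.8692,0.032,0.066],[-0.1318,-0.035,0.1051,0.1808,0.8692,0.032,0.066],[-0.1318,-0.035,0.1051,0.1808,0.8692,0.032,0.066]]]'
python3 - <<'E'
from h import *
from fit import fallen
s=cams.snapshot("wrist"); save(s,"w2.png"); P=cloud(s); fallen(P)
print(bot.state()["joint_pos"].round(1))
import pick; pick.plan(pick.tcp,pick.T)
E
```

```text
t: 3.97
position: [611.7, 320.6, 79.8]
eef_rot: [-164.9, -49.1, -124.3]
contact_force: [0.1, -0.7, -0.1]
width: 0.772
gripper_force: 0.0
fallen rim [581.1 224.2  34.3] az 66.1 down 9.1 med res 0.54 n 6730 [557. 219.  11.] [634. 285.  62.]
[  33.4   44.6   63.7  -33.4  110.3 -119.7]
t 4.02 row [-0.001, 0.0017, 0.0902] [0.001, 0.0028, -0.0023] mm 90 deg 0.2
```

View pics/w2.png

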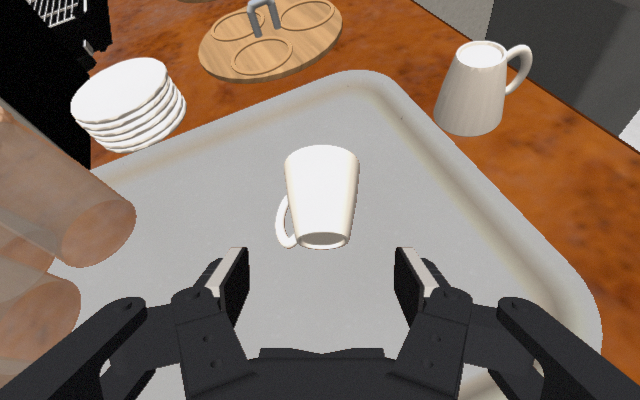

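The picture shows the cup centred between the pads (column 322), with the handle at (285,222) clear of the left finger. The second fit agrees within 1.5 mm. I go in and grip.

```bash
python3 -m creep '[[[-0.001,0,0.03,0,0,0,0.066],[-0.001,0,0.06,0,0,0,0.066],[-0.001,0,0.075,0,0,0,0.066],[-0.001,0,0.09,0,0,0,0.066],[-0.001,0,0.09,0,0,0,0.066],[-0.001,0,0.09,0,0,0,0.058],[-0.001,0,0.09,0,0,0,0.052],[-0.001,0,0.09,0,0,0,0.04],[-0.001,0,0.09,0,0,0,0.03],[-0.001,0,0.09,0,0,0,0.03],[-0.001,0,0.09,0,0,0,0.03],[-0.001,0,0.09,0,0,0,0.03]]]' 40
python3 - <<'E'
from h import *
print(bot.state()["width"])
E
```

```text
t: 5.02
position: [595.8, 254.4, 24.7]
eef_rot: [-164.6, -49.0, -124.6]
contact_force: [0.5, 1.6, 5.8]
width: 0.517
gripper_force: 39.8
0.5173211356726171
```

```bash
python3 - <<'E'
from h import *
s=bot.state(); T=R.from_euler("xyz",s["eef_rot"],degrees=True)
plan(s["position"]+[0,0,110],T)
E
```

```text
t 5.02 row [0.0831, -0.0191, -0.0695] [0.0, 0.0, 0.0] mm 110 deg 0.0
```

```bash
python3 -m creep '[[[0.008,-0.002,-0.007,0,0,0,0.03],[0.024,-0.006,-0.021,0,0,0,0.03],[0.045,-0.01,-0.038,0,0,0,0.03],[0.066,-0.015,-0.055,0,0,0,0.03],[0.083,-0.019,-0.0695,0,0,0,0.03],[0.083,-0.019,-0.0695,0,0,0,0.03],[0.083,-0.019,-0.0695,0,0,0,0.03]]]' 60
cat > inhand.py <<'E'
from h import *
from scipy.optimize import least_squares
def fitcup(s,rim0,a0,box=75):
    st=bot.state(); R0=R.from_euler("xyz",st["eef_rot"],degrees=True); P=cloud(s)
    L=R0.inv().apply((P-st["position"]).reshape(-1,3)); px=s["pixels"].reshape(-1,3).astype(int)
    # keep bright, unsaturated points inside a box between the fingers, in the tool frame
    ctr=R0.inv().apply(rim0+30*a0-st["position"])
    m=(np.linalg.norm(L-ctr,axis=1)<48)&(np.abs(L[:,1])<21)&(px.min(1)>110)&(px.max(1)-px.min(1)<45)
    Q=R0.apply(L[m])+st["position"]
    B=np.linalg.svd(a0[None])[2][1:]
    def unpack(p): a=a0+p[3]*B[0]+p[4]*B[1]; return rim0+p[:3],a/np.linalg.norm(a)
    def res(p):
        o,a=unpack(p); d=Q-o; h=d@a; r=np.linalg.norm(d-np.outer(h,a),axis=1); hc=np.clip(h,0,61)
        return np.minimum(np.abs(r-(29-hc*10.5/61))+np.abs(h-hc),np.where(r<18.5,np.abs(h-61),99))
    k=least_squares(res,np.zeros(5),loss="soft_l1",f_scale=1,x_scale=[1,1,1,.02,.02])
    o,a=unpack(k.x); print("n",len(Q),"med",np.median(res(k.x)).round(2),"rim",o.round(1),"a",a.round(3))
    return o,a,R0.inv().apply(o-st["position"]),R0.inv().apply(a)
E
python3 - <<'E'
from inhand import *
import pick
s=cams.snapshot("wrist"); save(s,"w3.png"); st=bot.state(); print(st["position"],st["width"],st["contact_force"])
rim=pick.rim+[2,0,110]; print(rim,pick.a.round(3))
r=fitcup(s,rim,pick.a); print(r[2].round(1),r[3].round(3))
E
```

```text
t: 5.6
position: [595.8, 254.1, 133.7]
eef_rot: [-164.7, -48.9, -124.5]
contact_force: [-0.1, 0.6, -2.5]
width: 0.508
gripper_force: 58.9
[594.75243442 253.48513788 131.50030351] 0.5028033191469857 [-0.46187306  0.03500863 -2.88955547]
[580.5 223.3 144.5] [ 0.408  0.896 -0.174]
n 14274 med 0.42 rim [582.7 223.2 142. ] a [ 0.394  0.908 -0.141]
[28.8 -2.4 18.4] [-0.743  0.013 -0.669]
```

View pics/w3.png

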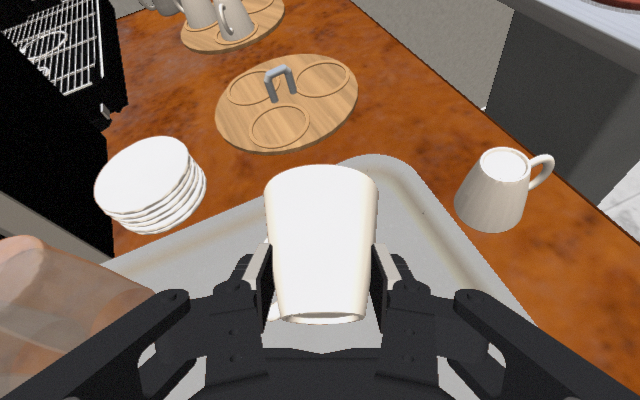

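The cup is held, its body between the pads around (320,240). Now I work out the carry with the cup turned onto its rim.

```bash
cat > place.py <<'E'
from h import *
rl=np.array([28.8,-2.4,18.4]); al=np.array([-.743,.013,-.669]); al/=np.linalg.norm(al)
def target(rimpos,faz):
    f=np.radians(faz); zl=np.array([0,0,1.]); fl=zl-(zl@al)*al; fl/=np.linalg.norm(fl)
    L=np.stack([fl,np.cross(al,fl),al],1); W=np.array([[np.cos(f),-np.sin(f),0],[np.sin(f),np.cos(f),0],[0,0,1]])
    T=R.from_matrix(W@L.T); return np.array(rimpos)-T.apply(rl),T
E
python3 - <<'E'
from place import *
s=bot.state(); print(s["t"],s["position"],s["width"],s["gripper_force"])
p,T=target([500,-340,110],-20); print(p,T.as_matrix()[:,2].round(2)); plan(p,T)
E
```

```text
5.65 [594.75243442 253.48513788 131.50030351] 0.5028033191469857 58.88709309627302
[ 505.92916501 -340.14056418  143.7429288 ] [ 0.7  -0.25 -0.67]
t 5.65 row [0.3629, -0.1485, 0.4546] [-0.1899, -1.2171, 1.6606] mm 600 deg 118.5
```

```bash
python3 - <<'E'
from place import *
s=bot.state(); R0=R.from_euler("xyz",s["eef_rot"],degrees=True)
r=np.array([-0.1899,-1.2171,1.6606])
for k in(.25,.5,.66,.75): print(k,(R0*R.from_rotvec(k*r)).as_matrix()[:,2].round(2))
plan([550,-45,220],R0*R.from_rotvec(r*.55))
E
```

```text
0.25 [-0.06 -0.56 -0.83]
0.5 [ 0.18 -0.38 -0.91]
0.66 [ 0.35 -0.3  -0.88]
0.75 [ 0.45 -0.27 -0.85]
t 5.65 row [0.2448, -0.0886, 0.1766] [-0.1044, -0.6694, 0.9133] mm 315 deg 65.2
```

```bash
python3 -m creep '[[[0.245,-0.0886,0.177,-0.1044,-0.6694,0.9133,0.03],[0.245,-0.0886,0.177,-0.1044,-0.6694,0.9133,0.03],[0.245,-0.0886,0.177,-0.1044,-0.6694,0.9133,0.03],[0.245,-0.0886,0.177,-0.1044,-0.6694,0.9133,0.03],[0.245,-0.0886,0.177,-0.1044,-0.6694,0.9133,0.03],[0.245,-0.0886,0.177,-0.1044,-0.6694,0.9133,0.03],[0.245,-0.0886,0.177,-0.1044,-0.6694,0.9133,0.03],[0.245,-0.0886,0.177,-0.1044,-0.6694,0.9133,0.03],[0.245,-0.0886,0.177,-0.1044,-0.6694,0.9133,0.03],[0.245,-0.0886,0.177,-0.1044,-0.6694,0.9133,0.03]]]'
python3 - <<'E'
from place import *
p,T=target([495,-338,120],-20); plan(p,T); print(bot.state()["joint_pos"].round(1))
E
```

```text
t: 6.48
position: [547.2, -47.5, 218.7]
eef_rot: [-155.8, 6.8, -162.3]
contact_force: [0.3, -0.1, -2.6]
width: 0.5
gripper_force: 59.2
t 6.48 row [0.139, -0.2198, 0.1522] [-0.0881, -0.5504, 0.742] mm 301 deg 53.2
[  -2.6  -15.   112.8  -21.9   68.6 -103.2]
```

```bash
python3 -m creep '[[[0.139,-0.22,0.152,-0.0881,-0.5504,0.742,0.03],[0.139,-0.22,0.152,-0.0881,-0.5504,0.742,0.03],[0.139,-0.22,0.152,-0.0881,-0.5504,0.742,0.03],[0.139,-0.22,0.152,-0.0881,-0.5504,0.742,0.03],[0.139,-0.22,0.152,-0.0881,-0.5504,0.742,0.03],[0.139,-0.22,0.152,-0.0881,-0.5504,0.742,0.03],[0.139,-0.22,0.152,-0.0881,-0.5504,0.742,0.03],[0.139,-0.22,0.152,-0.0881,-0.5504,0.742,0.03],[0.139,-0.22,0.152,-0.0881,-0.5504,0.742,0.03],[0.139,-0.22,0.152,-0.0881,-0.5504,0.742,0.03],[0.139,-0.22,0.152,-0.0881,-0.5504,0.742,0.03],[0.139,-0.22,0.152,-0.0881,-0.5504,0.742,0.03]]]'
python3 - <<'E'
from inhand import *
import place
s=cams.snapshot("wrist"); save(s,"w4.png"); np.savez("w4.npz",**{k:np.array(v) for k,v in s.items()})
st=bot.state(); R0=R.from_euler("xyz",st["eef_rot"],degrees=True); print(st["position"],st["width"])
r=fitcup(s,st["position"]+R0.apply(place.rl),R0.apply(place.al)); print(r[2].round(1),r[3].round(3))
for t in "base base_place0 low_left low_right".split():
    print(t,[(np.round(d["position"],1).tolist(),round(d["confidence"],2)) for d in cams.spot_point("wrist",t)[:2]])
P=cloud(s)
for x in("w4","top0","scene0"):
    P=cloud({k:v for k,v in np.load(x+".npz").items()}); m=(P[...,2]>62)&(P[...,2]<78)&(P[...,0]>530)&(P[...,0]<630)&(P[...,1]<-220)&(P[...,1]>-400); Q=P[m]
    for nm,k in(("L",Q[:,1]>-310),("R",Q[:,1]<-310)):
        q=Q[k]; q=q[np.linalg.norm(q[:,:2]-np.median(q[:,:2],0),axis=1)<22] if len(q) else q
        if len(q)>5: c=cv2.minEnclosingCircle(q[:,:2].astype(np.float32)); print(x,nm,len(q),np.round(c[0],1),round(c[1],1),np.median(q[:,2]).round(1))
E
```

```text
t: 7.48
position: [506.2, -335.0, 156.1]
eef_rot: [179.0, 48.0, 159.2]
contact_force: [0.2, -0.0, -2.2]
width: 0.5
gripper_force: 59.4
[ 506.38170033 -335.04367089  156.70504147] 0.5062084741102388
n 14477 med 0.42 rim [ 503.5 -333.6  121.3] a [0.01  0.001 1.   ]
[28.5 -0.  21.3] [-0.75   0.015 -0.661]
base [([559.8, -318.6, -0.6], 0.8), ([504.1, -337.7, 122.7], 0.45)]
base_place0 [([505.4, -343.8, 10.5], 0.82)]
low_left [([566.2, -255.2, 5.8], 0.89)]
low_right [([613.3, -359.8, 9.6], 0.72)]
w4 L 2113 [ 560.4 -263. ] 21.3 66.9
top0 L 96 [ 555.2 -260. ] 20.6 67.8
top0 R 93 [ 601.6 -350. ] 20.2 66.7
scene0 L 56 [ 553.9 -265.8] 20.5 65.5
scene0 R 59 [ 599.6 -355.5] 21.1 65.4
```

View pics/w4.png

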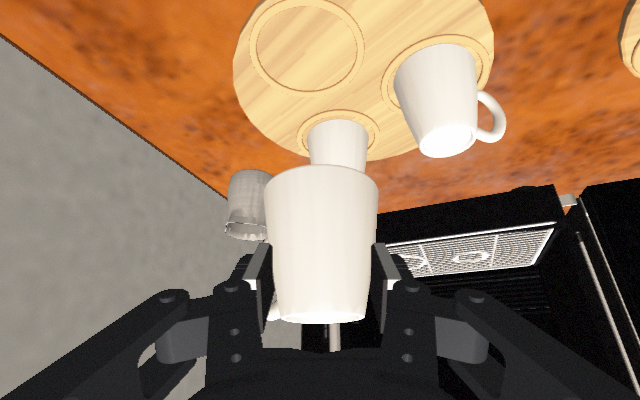

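The picture (camera upside down) shows the empty ring centred near (306,48) and the low cups at (437,100) and (338,145). The held cup has its axis within 0.6° of upright. I fit the ring and the board.

```bash
cat > board.py <<'E'
from h import *
from scipy.optimize import least_squares
def circ(Q,r=None):
    c0=np.median(Q,0)
    f=lambda p: np.linalg.norm(Q-p[:2],axis=1)-(r or p[2])
    k=least_squares(f,[*c0,r or 35],loss="soft_l1",f_scale=1); return k.x.round(1),np.median(np.abs(f(k.x))).round(2)
def edge(s,ctr,rad,zlo,n=72,dz=4):
    """radial search: outermost height step of the board along n rays"""
    P=cloud(s).reshape(-1,3); P=P[np.linalg.norm(P[:,:2]-ctr,axis=1)<rad+30]
    d=P[:,:2]-ctr; th=np.arctan2(d[:,1],d[:,0]); rr=np.linalg.norm(d,axis=1); out=[]
    for b in np.linspace(-np.pi,np.pi,n,endpoint=False):
        m=(np.abs(th-b)<np.pi/n)&(rr>rad-14)&(rr<rad+14)
        if m.sum()<20: continue
        z=P[m,2]; r=rr[m]; inn=z[r<rad-6]; o=z[r>rad+6]
        if len(inn)<4 or len(o)<4 or not(dz<np.median(inn)-np.median(o)<14): continue
        mid=(np.median(inn)+np.median(o))/2; cut=np.linspace(rad-10,rad+10,81)
        e=[((r<c)!=(z>mid)).mean() for c in cut]; c=cut[int(np.argmin(e))]
        out.append(ctr+c*np.array([np.cos(b),np.sin(b)]))
    return np.array(out)
E
python3 - <<'E'
from board import *
for n in("w4","top0","scene0"):
    s={k:v for k,v in np.load(n+".npz").items()}
    for k in range(1):
        c=np.array([556.,-321.])
        for _ in range(3):
            E=edge(s,c,98,5); x,m=circ(E,98); c=x[:2]
        print(n,"base centre",len(E),x,m)
    P=cloud(s); m=np.linalg.norm(P[...,:2]-[505,-344],axis=-1)<46; m&=(P[...,2]<25)
    z=P[m][:,2]; print(np.percentile(z,[5,25,50,75,95]).round(1))
s={k:v for k,v in np.load("w4.npz").items()}; P=cloud(s)
Q=P[m if 0 else (np.linalg.norm(P[...,:2]-[505,-344],axis=-1)<50)&(P[...,2]<25)]
d=np.linalg.norm(Q[:,:2]-[505,-344],axis=1); f=np.median(Q[d<25,2]); print("face z",f)
q=Q[(Q[:,2]>f+2)&(d>25)&(d<46)]; print(len(q),circ(q[:,:2]))
for n in("w1","top0","scene0"):
    s={k:v for k,v in np.load(n+".npz").items()}; c=np.array([548.,-49.])
    try:
        for _ in range(3):
            E=edge(s,c,98,5); x,m=circ(E,98); c=x[:2]
        print(n,"tier centre",len(E),x,m)
    except Exception as e: print(n,e)
E
```

```text
w4 base centre 35 [ 557.6 -319.9   98. ] 0.77
[ 7.7  8.6  9.2  9.9 13. ]
  return _methods._mean(a, axis=axis, dtype=dtype,
  ret = ret.dtype.type(ret / rcount)
Traceback (most recent call last):
  File "board.py", line 6, in circ
    k=least_squares(f,[*c0,r or 35],loss="soft_l1",f_scale=1); return k.x.round(1),np.median(np.abs(f(k.x))).round(2)
                      ^^^^^^^^^^^^^
TypeError: Value after * must be an iterable, not numpy.float64
```

```bash
python3 - <<'E'
from board import *
s={k:v for k,v in np.load("w4.npz").items()}; P=cloud(s)
Q=P[(np.linalg.norm(P[...,:2]-[505,-344],axis=-1)<50)&(P[...,2]<25)]
d=np.linalg.norm(Q[:,:2]-[505,-344],axis=1); f=np.median(Q[d<25,2]); 
q=Q[(Q[:,2]>f+2.2)&(d>25)&(d<46)]; print("face z",f,"ring",len(q),circ(q[:,:2]))
import place
place.rl=np.array([28.6,-1.2,20]); place.al=np.array([-.748,.014,-.664]); place.al/=np.linalg.norm(place.al)
s=bot.state(); print(s["t"])
for z in(40,): p,T=place.target([505,-343.5,z],-20); print(p); plan(p,T)
E
```

```text
face z 9.000810294906415 ring 2053 (array([ 506.9, -343.7,   36.2]), np.float64(1.0))
7.7333
[ 509.0219341  -344.25662294   74.67926712]
t 7.73 row [0.0576, -0.0079, 0.0593] [0.0045, -0.005, 0.0082] mm 83 deg 0.6
```

```bash
sed -i 's/^rl=.*/rl=np.array([28.5,-0.3,21.0]); al=np.array([-.749,.014,-.662]); al\/=np.linalg.norm(al)/' place.py; python3 - <<'E'
from place import *
p,T=target([506.8,-343.8,25],-20); plan(p,T)
E
```

```text
t 7.73 row [0.0677, -0.0086, 0.0696] [0.0045, -0.0072, 0.0082] mm 97 deg 0.7
```

```bash
python3 -m creep '[[[0.02,-0.0086,0.02,0.0045,-0.0072,0.008,0.03],[0.04,-0.0086,0.04,0.0045,-0.0072,0.008,0.03],[0.055,-0.0086,0.056,0.0045,-0.0072,0.008,0.03],[0.0677,-0.0086,0.0696,0.0045,-0.0072,0.008,0.03],[0.0677,-0.0086,0.0696,0.0045,-0.0072,0.008,0.03],[0.0677,-0.0086,0.0696,0.0045,-0.0072,0.008,0.03],[0.0677,-0.0086,0.0696,0.0045,-0.0072,0.008,0.03]]]'
python3 - <<'E'
from inhand import *
import place
s=cams.snapshot("wrist"); st=bot.state(); R0=R.from_euler("xyz",st["eef_rot"],degrees=True); print(st["position"],st["contact_force"])
r=fitcup(s,st["position"]+R0.apply(place.rl),R0.apply(place.al)); print(r[2].round(1),r[3].round(3))
p,T=place.target([506.8,-343.8,10],-20); plan(p,T)
E
```

```text
t: 8.32
position: [509.6, -346.5, 61.4]
eef_rot: [178.8, 48.6, 158.3]
contact_force: [0.2, 0.3, -1.6]
width: 0.501
gripper_force: 59.6
[ 509.87021506 -346.86566782   62.06184403] [ 0.16124542 -0.70907649 -2.27188452]
n 14458 med 0.42 rim [ 507.4 -345.1   26.5] a [-0.     0.002  1.   ]
[28.7  0.3 21.3] [-0.75   0.014 -0.661]
t 8.37 row [0.0132, 0.0014, 0.0105] [-0.0022, 0.0024, -0.0003] mm 17 deg 0.2
```

```bash
python3 -m creep '[[[0.005,0.0012,0.004,0,0,0,0.03],[0.009,0.0012,0.0075,0,0,0,0.03],[0.011,0.0012,0.0095,0,0,0,0.03],[0.012,0.0012,0.0103,0,0,0,0.03],[0.0128,0.0012,0.011,0,0,0,0.03],[0.0128,0.0012,0.011,0,0,0,0.03],[0.0128,0.0012,0.011,0,0,0,0.03]]]'
```

```text
t: 8.95
position: [509.4, -344.8, 43.4]
eef_rot: [178.8, 48.5, 158.2]
contact_force: [0.1, 0.3, -0.7]
width: 0.501
gripper_force: 59.6
```

```bash
python3 -m creep '[[[0.0008,0,0.0007,0,0,0,0.03],[0.0008,0,0.0007,0,0,0,0.03],[0.0008,0,0.0007,0,0,0,0.03]]]'
```

```text
t: 9.2
position: [509.6, -344.9, 42.6]
eef_rot: [178.8, 48.6, 158.2]
contact_force: [1.0, 0.1, -0.4]
width: 0.504
gripper_force: 59.9
```

```bash
python3 -m creep '[[[0.0009,0,0.0008,0,0,0,0.03],[0.0009,0,0.0008,0,0,0,0.03],[0.0009,0,0.0008,0,0,0,0.03]]]'
python3 - <<'E'
from inhand import *
import place
s=cams.snapshot("wrist"); save(s,"w5.png"); st=bot.state(); R0=R.from_euler("xyz",st["eef_rot"],degrees=True); print(st["position"],st["contact_force"])
r=fitcup(s,st["position"]+R0.apply(place.rl),R0.apply(place.al)); print(r[2].round(1),r[3].round(3))
P=cloud(s); m=(np.linalg.norm(P[...,:2]-[506.8,-343.8],axis=-1)<90)&(P[...,2]<20)&(P[...,2]>3); print(np.percentile(P[m][:,2],[25,50,75]))
E
```

```text
t: 9.45
position: [510.1, -345.2, 42.3]
eef_rot: [178.7, 48.6, 158.2]
contact_force: [-3.5, 2.3, 7.0]
width: 0.505
gripper_force: 61.6
[ 510.12295793 -345.19905892   42.34118215] [-2.60542155  1.62840839  6.79737787]
n 14449 med 0.42 rim [ 507.3 -343.5    7.6] a [ 0.016 -0.005  1.   ]
[28.2  0.1 20.5] [-0.761  0.015 -0.648]
[ 8.59970861  9.0078791  10.59327433]
```

```bash
python3 -m creep '[[[-0.0005,0,-0.0004,0,0,0,0.044],[-0.0005,0,-0.0004,0,0,0,0.047],[-0.0005,0,-0.0004,0,0,0,0.052],[-0.0005,0,-0.0004,0,0,0,0.06],[-0.0005,0,-0.0004,0,0,0,0.064],[-0.0005,0,-0.0004,0,0,0,0.064],[-0.0005,0,-0.015,0,0,0,0.064],[-0.0005,0,-0.04,0,0,0,0.064],[-0.0005,0,-0.07,0,0,0,0.064],[-0.0005,0,-0.11,0,0,0,0.064],[-0.0005,0,-0.11,0,0,0,0.064]]]'
python3 - <<'E'
from inhand import *
s=cams.snapshot("wrist"); save(s,"w6.png"); np.savez("w6.npz",**{k:np.array(v) for k,v in s.items()})
P=cloud(s); m=(np.linalg.norm(P[...,:2]-[506.8,-343.8],axis=-1)<30)&(P[...,2]>62)&(P[...,2]<80)
q=P[m]; print(len(q),q.mean(0),cv2.minEnclosingCircle(q[:,:2].astype(np.float32)))
E
```

```text
t: 10.42
position: [431.8, -318.0, 121.5]
eef_rot: [179.5, 49.1, 158.7]
contact_force: [0.9, -0.5, 1.6]
width: 0.752
gripper_force: 0.0
1249 [ 503.39211249 -343.22450433   66.72316808] ((509.38690185546875, -348.2223815917969), 25.054744720458984)
```

View pics/w6.png

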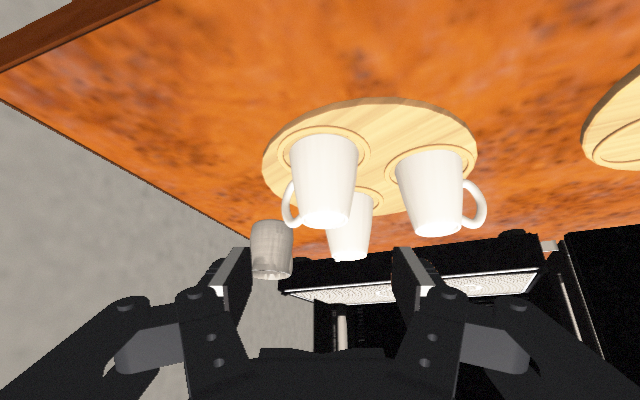

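The picture shows the placed cup upside down in its ring at (323,180), level with its neighbours. Next is the handled board.

```bash
python3 - <<'E'
from h import *
a=np.radians(75); plan([540,-50,200],tool([0,0,-1],[np.cos(a),np.sin(a),0]))
E
```

```text
t 10.47 row [-0.0625, 0.2895, -0.0476] [-0.0371, 0.8548, -0.1003] mm 300 deg 49.4
```

```bash
python3 -m creep '[[[-0.0625,0.2895,-0.0476,-0.037,0.855,-0.1,0.064],[-0.0625,0.2895,-0.0476,-0.037,0.855,-0.1,0.064],[-0.0625,0.2895,-0.0476,-0.037,0.855,-0.1,0.064],[-0.0625,0.2895,-0.0476,-0.037,0.855,-0.1,0.064],[-0.0625,0.2895,-0.0476,-0.037,0.855,-0.1,0.064],[-0.0625,0.2895,-0.0476,-0.037,0.855,-0.1,0.064],[-0.0625,0.2895,-0.0476,-0.037,0.855,-0.1,0.064],[-0.0625,0.2895,-0.0476,-0.037,0.855,-0.1,0.064],[-0.0625,0.2895,-0.0476,-0.037,0.855,-0.1,0.064],[-0.0625,0.2895,-0.0476,-0.037,0.855,-0.1,0.064]]]'
python3 - <<'E'
from board import *
s=cams.snapshot("wrist"); save(s,"w7.png"); np.savez("w7.npz",**{k:np.array(v) for k,v in s.items()})
c=np.array([548.,-50.])
for _ in range(3): E=edge(s,c,98,5); x,m=circ(E,98); c=x[:2]
print("tier centre",len(E),x,m)
P=cloud(s); d=np.linalg.norm(P[...,:2]-c,axis=-1); q=P[(d<32)&(P[...,2]>25)&(P[...,2]<62)]
t=q[q[:,2]>np.percentile(q[:,2],98)-6]; print("bow",len(q),"top",np.percentile(q[:,2],95),cv2.minAreaRect(t[:,:2].astype(np.float32)),"face z",np.median(P[(d<90)&(d>30)][:,2]))
st=bot.state(); print(st["position"],st["eef_rot"],st["joint_pos"].round(1))
print([(np.round(k["position"],1).tolist(),k["confidence"]) for k in cams.spot_point("wrist","tier")[:2]])
E
```

```text
t: 11.3
position: [543.9, -44.9, 195.6]
eef_rot: [179.4, -0.6, 165.5]
contact_force: [0.3, -1.4, -0.1]
width: 0.748
gripper_force: 0.0
tier centre 72 [548.6 -49.   98. ] 0.29
bow 432 top 51.43238833775684 ((548.0916137695312, -48.87624740600586), (33.064327239990234, 9.84533405303955), 4.6395649909973145) face z 253.62397226494517
[541.98718311 -46.64721332 194.40538738] [179.50622497  -0.64798028 165.38081832] [-13.   -6.2 105.1   0.5  81.8 -88.5]
[([546.1, -51.2, 5.5], 0.56)]
```

View pics/w7.png

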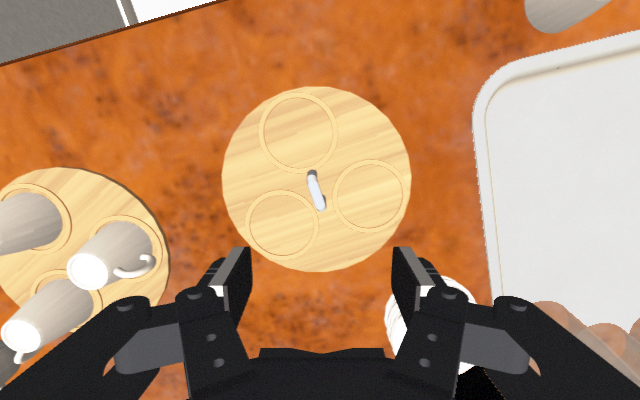

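The picture shows the tier board centred at (316,180), with the bow from (312,172) to (320,208). The bow fits at (548.3,-49.0), azimuth 4.6°, top at 51 mm, which matches the text.

```bash
python3 - <<'E'
from h import *
a=np.radians(94.6); T=tool([0,0,-1],[np.cos(a),np.sin(a),0])
plan([548.3,-48.9,80],T); plan([548.3,-48.9,26],T)
E
```

```text
t 11.4 row [-0.0092, -0.0001, 0.1137] [0.01, -0.0106, -0.3376] mm 114 deg 19.4
t 11.4 row [-0.0098, -0.0005, 0.1677] [0.01, -0.0106, -0.3376] mm 168 deg 19.4
```

```bash
python3 -m creep '[[[-0.0092,-0.0001,0.04,0.01,-0.01,-0.12,0.064],[-0.0092,-0.0001,0.08,0.01,-0.01,-0.24,0.064],[-0.0092,-0.0001,0.113,0.01,-0.01,-0.3376,0.05],[-0.0092,-0.0001,0.113,0.01,-0.01,-0.3376,0.05],[-0.0092,-0.0001,0.113,0.01,-0.01,-0.3376,0.05],[-0.0092,-0.0001,0.113,0.01,-0.01,-0.3376,0.05]]]'
python3 - <<'E'
from h import *
a=np.radians(94.6); T=tool([0,0,-1],[np.cos(a),np.sin(a),0])
plan([548.3,-48.9,26],T); print(bot.state()["position"])
s=cams.snapshot("wrist");P=cloud(s); d=np.linalg.norm(P[...,:2]-[548,-49],axis=-1); q=P[(d<30)&(P[...,2]>45)&(P[...,2]<60)]; print(len(q),cv2.minAreaRect(q[:,:2].astype(np.float32)))
E
```

```text
t: 11.9
position: [548.7, -51.1, 84.4]
eef_rot: [-179.9, 0.2, -175.8]
contact_force: [0.5, -1.0, 1.3]
width: 0.586
gripper_force: 0.0
t 11.9 row [0.0004, 0.0023, 0.0584] [-0.0017, 0.0043, -0.0062] mm 58 deg 0.4
[548.6570669  -51.05106989  84.40872026]
831 ((548.079833984375, -48.555747985839844), (33.86878967285156, 9.515518188476562), 4.118250846862793)
```

```bash
python3 -m creep '[[[0.0005,0.0023,0.02,0,0,-0.005,0.05],[0.0005,0.0023,0.04,0,0,-0.005,0.05],[0.0005,0.0023,0.05,0,0,-0.005,0.05],[0.0005,0.0023,0.058,0,0,-0.005,0.05],[0.0005,0.0023,0.058,0,0,-0.005,0.03],[0.0005,0.0023,0.058,0,0,-0.005,0.018],[0.0005,0.0023,0.058,0,0,-0.005,0.01],[0.0005,0.0023,0.058,0,0,-0.005,0.002],[0.0005,0.0023,0.058,0,0,-0.005,0.002],[0.0005,0.0023,0.058,0,0,-0.005,0.002],[0.0005,0.0023,0.058,0,0,-0.005,0.002],[0.0005,0.0023,0.058,0,0,-0.005,0.002]]]' 60
```

```text
t: 12.95
position: [549.0, -48.3, 26.9]
eef_rot: [-179.9, 0.3, -175.3]
contact_force: [-1.2, 0.1, 5.2]
width: 0.094
gripper_force: 58.6
```

```bash
python3 -m creep '[[[0,0,-0.005,0,0,0,0.002],[0,0,-0.02,0,0,0,0.002],[0,0,-0.05,0,0,0,0.002],[0,0,-0.08,0,0,0,0.002],[0,0,-0.11,0,0,0,0.002],[0,0,-0.13,0,0,0,0.002],[0,0,-0.14,0,0,0,0.002],[0,0,-0.14,0,0,0,0.002],[0,0,-0.14,0,0,0,0.002]]]' 100
python3 - <<'E'
from h import *
from scipy.spatial import ConvexHull
s=cams.snapshot("wrist"); save(s,"w8.png"); np.savez("w8.npz",**{k:np.array(v) for k,v in s.items()})
st=bot.state(); print(st["position"],st["eef_rot"],st["contact_force"],st["moment"],st["joint_pos"].round(1))
P=cloud(s); c=st["position"][:2]; d=np.linalg.norm(P[...,:2]-c,axis=-1); px=s["pixels"].astype(int); wood=(px[...,0]>150)&(px[...,0]-px[...,2]>40)
m=(d<110)&(P[...,2]>120)&(P[...,2]<180)&wood; q=P[m]
A=np.c_[q[:,:2]-c,np.ones(len(q))]; k,*_=np.linalg.lstsq(A,q[:,2],rcond=None); r=q[:,2]-A@k; i=np.abs(r)<4
k,*_=np.linalg.lstsq(A[i],q[i,2],rcond=None); print(len(q),"slope deg",np.degrees(k[:2]).round(2),"face z",k[2].round(1))
E
```

```text
t: 13.7
position: [546.6, -47.7, 164.1]
eef_rot: [-180.0, 0.1, -175.3]
contact_force: [0.9, -1.2, -3.9]
width: 0.083
gripper_force: 97.3
[545.97607977 -47.53213479 162.92323535] [-1.79989269e+02 -3.29061050e-02 -1.75283493e+02] [-0.52011265  0.70425327 -4.1463901 ] [-0.02151044  0.05605871  0.00928129] [ -12.7   -4.5  106.5   -0.    78.  -107.5]
76000 slope deg [-0.15  0.01] face z 146.3
```

```bash
cat > held.py <<'E'
from board import *
def centre(s,zlo,zhi,c):
    P=cloud(s).reshape(-1,3); P=P[(P[:,2]>zlo)&(P[:,2]<zhi)]
    d=P[:,:2]-c; r=np.linalg.norm(d,axis=1); P,d,r=P[r<112],d[r<112],r[r<112]
    b=(np.degrees(np.arctan2(d[:,1],d[:,0]))//4).astype(int); E=[]
    for k in np.unique(b):
        j=b==k
        if r[j].max()>85: E.append((P[j][np.argsort(r[j])[-6:],:2]).mean(0))
    return circ(np.array(E),98),len(E)
E
python3 - <<'E'
from held import *
s={k:v for k,v in np.load("w8.npz").items()}
st=bot.state(); print(centre(s,138,152,st["position"][:2]))
a=np.radians(94.7+20.4); T=tool([0,0,-1],[np.cos(a),np.sin(a),0]); plan([557.7,-319.9,165],T)
E
```

```text
((array([546.6, -47.6,  98. ]), np.float64(0.44)), 63)
t 13.75 row [0.0107, -0.2724, -0.002] [-0.0001, -0.0006, -0.3558] mm 273 deg 20.4
```

```bash
python3 -m creep '[[[0.001,-0.015,-0.002,0,0,-0.02,0.002],[0.002,-0.045,-0.002,0,0,-0.06,0.002],[0.004,-0.08,-0.002,0,0,-0.105,0.002],[0.005,-0.115,-0.002,0,0,-0.15,0.002],[0.006,-0.15,-0.002,0,0,-0.195,0.002],[0.007,-0.185,-0.002,0,0,-0.24,0.002],[0.008,-0.22,-0.002,0,0,-0.285,0.002],[0.01,-0.25,-0.002,0,0,-0.325,0.002],[0.0107,-0.267,-0.002,0,0,-0.35,0.002],[0.0107,-0.2724,-0.002,0,0,-0.3558,0.002],[0.0107,-0.2724,-0.002,0,0,-0.3558,0.002],[0.0107,-0.2724,-0.002,0,0,-0.3558,0.002]]]'
python3 - <<'E'
from held import *
s=cams.snapshot("wrist"); st=bot.state(); print(st["position"],st["eef_rot"],st["contact_force"],centre(s,138,152,st["position"][:2]))
T=tool([0,0,-1],[np.cos(np.radians(115.1)),np.sin(np.radians(115.1)),0]); plan([557.2,-319.8,108],T)
E
```

```text
t: 14.75
position: [558.2, -319.1, 165.4]
eef_rot: [179.9, 0.1, -154.9]
contact_force: [-1.3, 1.3, -3.9]
width: 0.082
gripper_force: 97.6
[ 558.46401518 -318.6879682   165.8850964 ] [ 1.79956946e+02  7.73150708e-02 -1.54880781e+02] [-0.3223143   0.72151748 -3.38790349] ((array([ 558.2, -319.5,   98. ]), np.float64(0.4)), 63)
t 14.8 row [0.0017, -0.0005, 0.0579] [0.0008, 0.0013, 0.0003] mm 58 deg 0.1
```

```bash
python3 -m creep '[[[0.0006,0,0.012,0,0,0,0.002],[0.0006,0,0.03,0,0,0,0.002],[0.0006,0,0.046,0,0,0,0.002],[0.0006,0,0.055,0,0,0,0.002],[0.0006,0,0.058,0,0,0,0.002],[0.0006,0,0.058,0,0,0,0.002],[0.0006,0,0.058,0,0,0,0.002]]]'
python3 - <<'E'
from held import *
s=cams.snapshot("wrist"); st=bot.state(); print(st["position"],st["eef_rot"],st["contact_force"],centre(s,80,98,st["position"][:2]))
s=cams.snapshot("scene"); save(s,"s2.png"); i=cv2.imread("pics/s2.png")[195:285,350:490]; cv2.imwrite("pics/s2c.png",cv2.resize(i,None,fx=5,fy=5,interpolation=cv2.INTER_CUBIC))
E
```

```text
t: 15.38
position: [559.0, -320.4, 110.1]
eef_rot: [-179.8, 0.2, -154.9]
contact_force: [-0.1, -0.1, -3.1]
width: 0.081
gripper_force: 97.7
[ 559.35742797 -320.74650682  110.8084662 ] [-179.76911467    0.18970398 -154.88376314] [ 0.07459303 -0.14580462 -2.25267664] ((array([ 559. , -320.8,   98. ]), np.float64(0.43)), 64)
```

View pics/s2c.png

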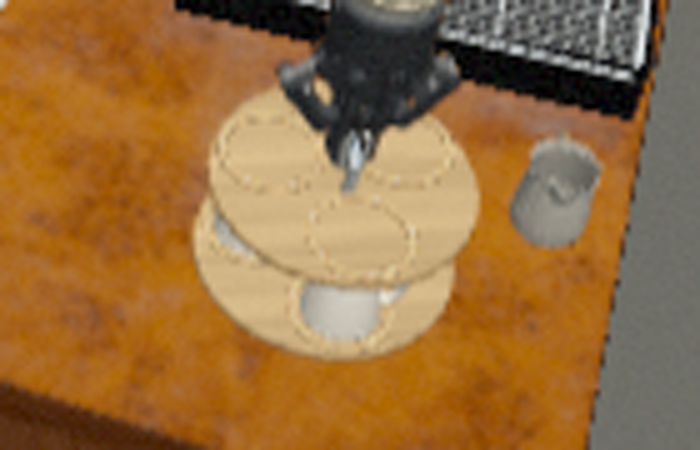

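The crop shows the board level above the three cups, its centre at about (350,190) with the placed cup below at (340,305). That was my last picture, so from here I go by numbers. I lower it slowly.

```bash
python3 -m creep '[[[0.0008,0.0013,0.004,0,0,0,0.002],[0.0008,0.0013,0.008,0,0,0,0.002],[0.0008,0.0013,0.010,0,0,0,0.002],[0.0008,0.0013,0.011,0,0,0,0.002],[0.0008,0.0013,0.012,0,0,0,0.002],[0.0008,0.0013,0.013,0,0,0,0.002],[0.0008,0.0013,0.013,0,0,0,0.002],[0.0008,0.0013,0.013,0,0,0,0.002]]]'
python3 - <<'E'
from held import *
s=cams.snapshot("wrist"); st=bot.state(); print(st["position"],st["contact_force"],centre(s,65,88,st["position"][:2]))
E
```

```text
t: 16.15
position: [557.7, -320.0, 97.0]
eef_rot: [-179.8, 0.2, -154.9]
contact_force: [0.4, -0.7, -2.2]
width: 0.083
gripper_force: 97.9
[ 557.65741066 -320.02922985   97.01519949] [ 0.20312442 -0.144404   -2.14747189] ((array([ 557.7, -320.4,   98. ]), np.float64(0.37)), 63)
```

```bash
python3 -m creep '[[[0,0,0.0006,0,0,0,0.002],[0,0,0.0012,0,0,0,0.002],[0,0,0.0012,0,0,0,0.002],[0,0,0.0012,0,0,0,0.002]]]'; python3 -m creep '[[[0,0,0.0005,0,0,0,0.002],[0,0,0.001,0,0,0,0.002],[0,0,0.001,0,0,0,0.002],[0,0,0.001,0,0,0,0.002]]]'
```

```text
t: 16.53
position: [557.9, -320.1, 97.0]
eef_rot: [-179.8, 0.2, -154.9]
contact_force: [-2.4, 1.0, 5.6]
width: 0.086
gripper_force: 99.2
t: 16.87
position: [558.0, -320.2, 97.0]
eef_rot: [-179.8, 0.2, -154.9]
contact_force: [-5.2, 2.8, 8.8]
width: 0.085
gripper_force: 99.9
```

```bash
python3 -m creep '[[[0,0,-0.0012,0,0,0,0.009],[0,0,-0.0012,0,0,0,0.012],[0,0,-0.0012,0,0,0,0.02],[0,0,-0.0012,0,0,0,0.03],[0,0,-0.0012,0,0,0,0.04],[0,0,-0.0012,0,0,0,0.04],[0,0,-0.02,0,0,0,0.04],[0,0,-0.05,0,0,0,0.04],[0,0,-0.09,0,0,0,0.04],[0,0,-0.13,0,0,0,0.04],[0,0,-0.13,0,0,0,0.04],[0,0,-0.13,0,0,0,0.04]]]' 20
python3 - <<'E'
from held import *
s=cams.snapshot("wrist"); st=bot.state(); print(st["position"],st["width"],centre(s,65,95,np.array([558,-320])))
np.savez("w9.npz",**{k:np.array(v) for k,v in s.items()})
P=cloud(s); q=P[(np.linalg.norm(P[...,:2]-[558,-320],axis=-1)<90)&(P[...,2]>60)&(P[...,2]<100)]
A=np.c_[q[:,:2]-[558,-320],np.ones(len(q))]; i=np.ones(len(q),bool)
for _ in range(4): k,*_=np.linalg.lstsq(A[i],q[i,2],rcond=None); i=np.abs(q[:,2]-A@k)<2.5
print("slope",np.degrees(k[:2]).round(2),"z",k[2].round(1))
for t in "tier tier_place0 tier_place1 low_left".split(): print(t,[(np.round(d["position"],1).tolist(),round(d["confidence"],2)) for d in cams.spot_point("wrist",t)[:3]])
E
```

```text
t: 17.87
position: [558.8, -320.8, 229.1]
eef_rot: [-179.5, 0.4, -154.9]
contact_force: [-0.7, -0.1, -0.2]
width: 0.469
gripper_force: 0.0
[ 557.57196859 -319.98750535  225.90469276] 0.4656157873324344 ((array([ 557.6, -321. ,   98. ]), np.float64(1.06)), 85)
slope [-0.02 -0.08] z 78.9
tier [([554.3, -323.6, 72.0], 0.61)]
tier_place0 [([603.7, -353.7, 80.0], 0.91), ([506.7, -347.4, 76.2], 0.65), ([556.7, -266.4, 77.1], 0.65)]
tier_place1 [([603.7, -353.7, 80.0], 0.91), ([506.7, -347.4, 76.2], 0.65), ([556.7, -266.4, 77.1], 0.65)]
low_left []
```

```bash
python3 - <<'E'
from h import *
plan([440,210,190],tool([0,0,-1],[0,1,0]))
E
```

```text
t 18.12 row [-0.1192, 0.5282, 0.0326] [0.0013, 0.0002, 0.438] mm 542 deg 25.1
```

```bash
python3 -m creep '[[[-0.119,0.528,0.0326,0,0,0.438,0.07],[-0.119,0.528,0.0326,0,0,0.438,0.07],[-0.119,0.528,0.0326,0,0,0.438,0.07],[-0.119,0.528,0.0326,0,0,0.438,0.07],[-0.119,0.528,0.0326,0,0,0.438,0.07],[-0.119,0.528,0.0326,0,0,0.438,0.07],[-0.119,0.528,0.0326,0,0,0.438,0.07],[-0.119,0.528,0.0326,0,0,0.438,0.07],[-0.119,0.528,0.0326,0,0,0.438,0.07],[-0.119,0.528,0.0326,0,0,0.438,0.07],[-0.119,0.528,0.0326,0,0,0.438,0.07],[-0.119,0.528,0.0326,0,0,0.438,0.07]]]' && python3 -m creep '[[[-0.002,0.07,0,0,0,0,0.07],[-0.002,0.07,0,0,0,0,0.07],[-0.002,0.07,0,0,0,0,0.07],[-0.002,0.07,0,0,0,0,0.07]]]'
cat > sp.py <<'E'
from h import *
from scipy.optimize import least_squares
def spare(s,c0,z0):
    st=bot.state(); R0=R.from_euler("xyz",st["eef_rot"],degrees=True)
    P=cloud(s); m=(np.linalg.norm(P[...,:2]-c0,axis=-1)<55)&(P[...,2]>z0+6)&(P[...,2]<z0+75); Q=P[m]
    def res(p):
        h=Q[:,2]-z0-p[2]; r=np.linalg.norm(Q[:,:2]-p[:2],axis=1); hc=np.clip(h,0,61)
        return np.minimum(np.abs(r-(29-hc*10.5/61))+np.abs(h-hc),np.where(r<18.5,np.abs(h-61),99))
    k=least_squares(res,[*c0,0],loss="soft_l1",f_scale=1); r=np.linalg.norm(Q[:,:2]-k.x[:2],axis=1)
    h=Q[(r>33)&(r<50)&(Q[:,2]<z0+60)]; az=np.degrees(np.arctan2(*(np.median(h[:,:2],0)-k.x[:2])[::-1])) if len(h) else None
    print("cup",k.x.round(1),"med",np.median(res(k.x)).round(2),len(Q),"handle az",az,len(h)); return k.x,az
E
python3 - <<'E'
from sp import *
s=cams.snapshot("wrist"); spare(s,np.array([432.,210.]),0); st=bot.state(); print(st["position"],st["eef_rot"])
for t in("spare","spare_rim"): print(t,[(np.round(d["position"],1).tolist(),round(d["confidence"],2)) for d in cams.spot_point("wrist",t)[:2]])
E
```

```text
t: 19.12
position: [448.4, 169.5, 192.1]
eef_rot: [-179.9, 0.1, 180.0]
contact_force: [0.9, 0.1, -0.4]
width: 0.816
gripper_force: 0.0
t: 19.45
position: [450.9, 238.8, 191.9]
eef_rot: [-179.9, 0.0, -179.8]
contact_force: [0.1, -0.8, 0.1]
width: 0.822
gripper_force: 0.0
cup [434.4 210.3  -2.4] med 0.83 3090 handle az 8.314916681416905 295
[451.2326721  237.77566384 192.05171037] [-1.79860806e+02  4.42582959e-02 -1.79930262e+02]
spare [([422.4, 216.2, -1.3], 0.7)]
spare_rim []
```

```bash
python3 - <<'E'
from sp import *
for n in(None,"w1"):
    s=cams.snapshot("wrist") if n is None else {k:v for k,v in np.load("w1.npz").items()}
    P=cloud(s); d=P[...,:2]-[433.7,210.2]; r=np.linalg.norm(d,axis=-1); m=(r>31)&(r<52)&(P[...,2]>30)&(P[...,2]<66)
    a=np.degrees(np.arctan2(d[m][:,1],d[m][:,0]))%360; print(m.sum(),np.percentile(a,[5,25,50,75,95]).round(1),P[m][:,2].min().round(),P[m][:,2].max().round(),np.percentile(r[m],95))
E
```

```text
120 [163.1 164.6 166.6 168.9 171. ] 32.0 59.0 43.5806268129039
95 [164.7 167.7 170.  171.2 172.2] 30.0 58.0 40.87032048634892
```

```bash
python3 - <<'E'
from h import *
a=np.radians(78); plan([433.8,210.2,100],tool([0,0,-1],[np.cos(a),np.sin(a),0]))
E
```

```text
t 19.65 row [0.0183, -0.0264, 0.0928] [-0.0014, 0.0023, 0.2078] mm 98 deg 11.9
```

```bash
python3 -m creep '[[[0.0183,-0.0264,0.03,0,0,0.1,0.07],[0.0183,-0.0264,0.06,0,0,0.208,0.07],[0.0183,-0.0264,0.0928,0,0,0.208,0.07],[0.0183,-0.0264,0.0928,0,0,0.208,0.07],[0.0183,-0.0264,0.0928,0,0,0.208,0.07],[0.0183,-0.0264,0.0928,0,0,0.208,0.07]]]'
python3 - <<'E'
from sp import *
s=cams.snapshot("wrist"); P=cloud(s); c=np.array([433.8,210.2]); q=P[(np.linalg.norm(P[...,:2]-c,axis=-1)<23)&(P[...,2]>56)&(P[...,2]<70)]
print(len(q),np.median(q[:,2]),cv2.minEnclosingCircle(q[:,:2].astype(np.float32))); spare(s,c,0)
a=np.radians(78); plan([433.8,210.2,23],tool([0,0,-1],[np.cos(a),np.sin(a),0])); print(bot.state()["position"])
E
```

```text
t: 20.15
position: [435.2, 211.2, 102.4]
eef_rot: [180.0, 0.3, 168.0]
contact_force: [0.4, -0.7, 0.1]
width: 0.821
gripper_force: 0.0
2939 58.1632866732248 ((432.03125, 210.49366760253906), 21.122426986694336)
cup [434.4 210.1  -2.4] med 0.83 6200 handle az 8.486288944910186 553
t 20.2 row [0.0022, -0.0019, 0.0802] [0.0015, 0.0067, 0.001] mm 80 deg 0.4
[435.80752426 211.54644212 103.17899111]
```

```bash
python3 -m creep '[[[0.0018,-0.0016,0.02,0,0.005,0,0.07],[0.0018,-0.0016,0.045,0,0.005,0,0.07],[0.0018,-0.0016,0.065,0,0.005,0,0.07],[0.0018,-0.0016,0.08,0,0.005,0,0.07],[0.0018,-0.0016,0.08,0,0.005,0,0.064],[0.0018,-0.0016,0.08,0,0.005,0,0.056],[0.0018,-0.0016,0.08,0,0.005,0,0.05],[0.0018,-0.0016,0.08,0,0.005,0,0.04],[0.0018,-0.0016,0.08,0,0.005,0,0.03],[0.0018,-0.0016,0.08,0,0.005,0,0.03],[0.0018,-0.0016,0.08,0,0.005,0,0.03]]]' 40
```

```text
t: 21.12
position: [434.2, 210.6, 23.5]
eef_rot: [179.9, 0.1, 168.1]
contact_force: [-1.2, -0.0, 7.5]
width: 0.536
gripper_force: 40.7
```

```bash
python3 -m creep '[[[0,0,-0.003,0,0,0,0.03],[0,0,-0.012,0,0,0,0.03],[0,0,-0.03,0,0,0,0.03],[0,0,-0.06,0,0,0,0.03],[0,0,-0.1,0,0,0,0.03],[0,0,-0.14,0,0,0,0.03],[0,0,-0.17,0,0,0,0.03],[0,0,-0.17,0,0,0,0.03],[0,0,-0.17,0,0,0,0.03]]]' 55
python3 - <<'E'
from sp import *
st=bot.state(); s=cams.snapshot("wrist"); st=bot.state(); spare(s,st["position"][:2],st["position"][2]-23); print(st["position"])
a=np.radians(78+37); T=tool([0,0,-1],[np.cos(a),np.sin(a),0]); plan([506.9,-344.7,190],T)
P=cloud({k:v for k,v in np.load("w9.npz").items()})
from board import circ
d=np.linalg.norm(P[...,:2]-[506.9,-345],axis=-1); Q=P[(d<50)&(P[...,2]>70)&(P[...,2]<95)]; dd=np.linalg.norm(Q[:,:2]-[506.9,-345],axis=1); f=np.median(Q[dd<25,2]); q=Q[(Q[:,2]>f+2.2)&(dd>25)&(dd<46)]; print(f,len(q),circ(q[:,:2]))
E
```

```text
t: 21.87
position: [433.8, 210.6, 194.0]
eef_rot: [179.8, 0.2, 168.1]
contact_force: [-0.2, -0.6, -1.5]
width: 0.534
gripper_force: 55.7
cup [4.334e+02 2.108e+02 3.000e-01] med 1.37 19086 handle az 165.78965465364615 1111
[432.40940516 210.11150962 191.21990336]
t 21.92 row [-0.1874, -0.5275, 0.0009] [0.0005, -0.0005, -0.6442] mm 560 deg 36.9
78.90018597177033 1451 (array([ 507. , -344.5,   36.3]), np.float64(1.14))
```

```bash
python3 -m creep '[[[-0.007,-0.02,0,0,0,-0.02,0.03],[-0.018,-0.05,0,0,0,-0.06,0.03],[-0.03,-0.09,0,0,0,-0.11,0.03],[-0.044,-0.13,0,0,0,-0.16,0.03],[-0.06,-0.17,0,0,0,-0.21,0.03],[-0.075,-0.21,0,0,0,-0.26,0.03],[-0.09,-0.25,0,0,0,-0.31,0.03],[-0.103,-0.29,0,0,0,-0.36,0.03],[-0.117,-0.33,0,0,0,-0.41,0.03],[-0.131,-0.37,0,0,0,-0.46,0.03],[-0.146,-0.41,0,0,0,-0.51,0.03],[-0.16,-0.45,0,0,0,-0.56,0.03]]]'
python3 - <<'E'
from h import *
a=np.radians(115); T=tool([0,0,-1],[np.cos(a),np.sin(a),0]); plan([507,-344.5,160],T)
E
```

```text
t: 22.92
position: [493.4, -256.6, 187.3]
eef_rot: [179.7, -0.2, -159.7]
contact_force: [0.8, 0.6, -1.6]
width: 0.532
gripper_force: 55.8
t 22.92 row [0.0176, -0.0873, 0.027] [0.0051, -0.0041, -0.0824] mm 93 deg 4.7
```

```bash
python3 -m creep '[[[0.006,-0.03,0.003,0,0,-0.02,0.03],[0.013,-0.063,0.01,0,0,-0.05,0.03],[0.017,-0.081,0.02,0.005,-0.004,-0.08,0.03],[0.0176,-0.0873,0.027,0.005,-0.004,-0.082,0.03],[0.0176,-0.0873,0.027,0.005,-0.004,-0.082,0.03],[0.0176,-0.0873,0.027,0.005,-0.004,-0.082,0.03],[0.0176,-0.0873,0.027,0.005,-0.004,-0.082,0.03]]]'
cat > hc.py <<'E'
from inhand import *
s=cams.snapshot("wrist"); st=bot.state(); R0=R.from_euler("xyz",st["eef_rot"],degrees=True)
print(st["position"],st["eef_rot"],st["contact_force"],st["width"])
r=fitcup(s,st["position"]+np.array([0,0,-23.]),np.array([0,0,1.])); print(r[2].round(1))
P=cloud(s); d=np.linalg.norm(P[...,:2]-[507,-344.5],axis=-1); q=P[(d<50)&(P[...,2]>70)&(P[...,2]<90)]; print(len(q))
E
python3 hc.py
python3 - <<'E'
from held import *
s=cams.snapshot("wrist"); print(centre(s,68,92,np.array([558,-320])))
a=np.radians(115); T=tool([0,0,-1],[np.cos(a),np.sin(a),0]); plan([507,-344.5,115],T)
E
```

```text
t: 23.5
position: [508.3, -341.9, 162.7]
eef_rot: [-179.9, 0.1, -155.1]
contact_force: [-0.8, 0.7, -1.7]
width: 0.531
gripper_force: 55.8
[ 508.64758647 -342.06405749  163.44665347] [-1.79781153e+02  1.23894753e-01 -1.55066770e+02] [-0.01528893 -0.03762958 -1.43848878] 0.5315750621647204
n 13547 med 0.62 rim [ 508.4 -342.5  136.2] a [-0.007 -0.001  1.   ]
[ 0.5 -0.2 27.2]
6998
((array([ 558.4, -320.6,   98. ]), np.float64(0.38)), 52)
t 23.6 row [0.0027, -0.001, 0.0489] [-0.0047, 0.0025, -0.0011] mm 49 deg 0.3
```

```bash
python3 -m creep '[[[0.002,-0.0013,0.012,0,0,0,0.03],[0.002,-0.0013,0.03,0,0,0,0.03],[0.002,-0.0013,0.042,0,0,0,0.03],[0.002,-0.0013,0.05,0,0,0,0.03],[0.002,-0.0013,0.05,0,0,0,0.03],[0.002,-0.0013,0.05,0,0,0,0.03]]]'; python3 hc.py
```

```text
t: 24.1
position: [507.2, -345.2, 112.8]
eef_rot: [-179.8, 0.1, -155.1]
contact_force: [0.2, -0.2, -1.4]
width: 0.535
gripper_force: 55.8
[ 507.67890262 -345.71141702  113.76241042] [-1.79724468e+02  1.31919120e-01 -1.55127315e+02] [ 0.09579875 -0.73507312 -1.90534984] 0.5307894196165217
n 13698 med 0.63 rim [ 507.4 -345.8   86.3] a [-0.008 -0.     1.   ]
[ 0.3  0.1 27.5]
8249
```

```bash
python3 -m creep '[[[-0.0004,0.0009,0.004,0,0,0,0.03],[-0.0004,0.0009,0.006,0,0,0,0.03],[-0.0004,0.0009,0.0075,0,0,0,0.03],[-0.0004,0.0009,0.0085,0,0,0,0.03],[-0.0004,0.0009,0.0085,0,0,0,0.03],[-0.0004,0.0009,0.0085,0,0,0,0.03]]]'; python3 -m creep '[[[0,0,0.0008,0,0,0,0.03],[0,0,0.0015,0,0,0,0.03],[0,0,0.0015,0,0,0,0.03],[0,0,0.0015,0,0,0,0.03]]]'
```

```text
t: 24.65
position: [507.5, -344.7, 105.0]
eef_rot: [-179.7, 0.1, -155.1]
contact_force: [0.1, -0.3, -1.2]
width: 0.529
gripper_force: 55.8
t: 24.98
position: [507.5, -344.6, 103.4]
eef_rot: [-179.8, 0.1, -155.1]
contact_force: [-0.5, -0.2, -2.2]
width: 0.531
gripper_force: 55.8
```

```bash
python3 -m creep '[[[0,0,0.0006,0,0,0,0.03],[0,0,0.0012,0,0,0,0.03],[0,0,0.0012,0,0,0,0.03],[0,0,0.0012,0,0,0,0.03]]]'; python3 -m creep '[[[0,0,0.0005,0,0,0,0.03],[0,0,0.0008,0,0,0,0.03],[0,0,0.0008,0,0,0,0.03],[0,0,0.0008,0,0,0,0.03]]]'
```

```text
t: 25.32
position: [507.7, -344.7, 102.8]
eef_rot: [-179.7, 0.1, -155.1]
contact_force: [-0.4, 0.5, 1.8]
width: 0.535
gripper_force: 56.4
t: 25.65
position: [507.8, -344.8, 102.7]
eef_rot: [-179.7, 0.1, -155.1]
contact_force: [-1.4, 1.3, 7.0]
width: 0.531
gripper_force: 57.1
```

```bash
python3 -m creep '[[[0,0,-0.0008,0,0,0,0.047],[0,0,-0.0008,0,0,0,0.05],[0,0,-0.0008,0,0,0,0.055],[0,0,-0.0008,0,0,0,0.062],[0,0,-0.0008,0,0,0,0.066],[0,0,-0.0008,0,0,0,0.066],[0,0,-0.015,0,0,0,0.066],[0,0,-0.045,0,0,0,0.066],[0,0,-0.085,0,0,0,0.066],[0,0,-0.125,0,0,0,0.066],[0,0,-0.125,0,0,0,0.066],[0,0,-0.125,0,0,0,0.066]]]' 20
python3 - <<'E'
from sp import *
from held import centre
s=cams.snapshot("wrist"); st=bot.state(); print(st["position"],st["width"])
spare(s,np.array([507.,-344.6]),79); print(centre(s,65,92,np.array([558,-320])))
P=cloud(s); q=P[(np.linalg.norm(P[...,:2]-[558,-320],axis=-1)<92)&(P[...,2]>60)&(P[...,2]<100)]
A=np.c_[q[:,:2]-[558,-320],np.ones(len(q))]; i=np.abs(q[:,2]-79)<5
for _ in range(4): k,*_=np.linalg.lstsq(A[i],q[i,2],rcond=None); i=np.abs(q[:,2]-A@k)<2.5
print("slope",np.degrees(k[:2]).round(2),"z",k[2].round(1))
for c in("scene","top"):
    s=cams.snapshot(c); spare(s,np.array([507.,-344.6]),79)
    for t in "spare low_left low_right tier creamer saucers".split(): print(c,t,[(np.round(d["position"]).tolist(),round(d["confidence"],2)) for d in cams.spot_point(c,t)[:2]])
E
```

```text
t: 26.65
position: [508.8, -345.8, 232.3]
eef_rot: [-179.3, 0.3, -155.1]
contact_force: [0.4, 1.1, -0.7]
width: 0.776
gripper_force: 0.0
[ 507.6447579  -344.82975625  228.99626083] 0.7728891793403599
cup [ 508.4 -345.4   -2.5] med 0.79 3906 handle az 25.842802465720602 450
((array([ 557.3, -320.9,   98. ]), np.float64(1.16)), 80)
slope [-0.02 -0.08] z 78.9
cup [ 502.8 -345.6   -3.5] med 1.84 275 handle az -179.65406930615882 34
scene spare [([506.0, -346.0, 80.0], 0.75)]
scene low_left []
scene low_right [([508.0, -346.0, 13.0], 0.62)]
scene tier [([556.0, -320.0, 71.0], 0.76)]
scene creamer [([659.0, -475.0, -2.0], 0.77)]
scene saucers [([727.0, 37.0, 2.0], 0.79)]
cup [ 506.4 -341.6   -2.5] med 1.59 189 handle az 32.27662725333283 32
top spare [([498.0, -350.0, 75.0], 0.48), ([508.0, -346.0, 78.0], 0.45)]
top low_left []
top low_right []
top tier [([556.0, -320.0, 76.0], 0.89)]
top creamer [([663.0, -471.0, 1.0], 0.62), ([496.0, -350.0, 80.0], 0.27)]
top saucers [([726.0, 35.0, 1.0], 0.67)]
```

The cup stands in its ring (within about 2 mm of the ring centre, play 5 mm), the board is level at 79 mm, the bystanders haven't moved, and the robot is clear. I hand it in.

```bash
python3 -c "
from station import bot
print(bot.sign_off())"
```

```text
the job is handed in; nothing more can be done
None
```

I handed the job in at about 27 s: the toppled cup stands on its rim in the empty base ring, the handled board lies level and centred on the three cups, and the last cup stands on its rim in the upper board's near ring; the final placing was checked by measurement, not by eye.

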